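Put the washed gas burner back together

ROBOT

A 6-joint arm with a two-finger parallel gripper is mounted at the origin on the work surface; the furniture and walls round the work are solid. World frame = base frame: x ahead of the robot, y to its left, z up, the work surface at z = 0. Lengths are in m, angles in rad, forces in N, time in s.
With the tool pointing down it reaches from about 0.275 to 0.825 m from the base axis. Payload 4.9 kg.
Tool frame: the origin (TCP) lies midway between the tips of the shut fingers; the grasp point (between the pads) lies 19 mm behind it (bot.grip_depth is the distance from the TCP to the grasp point, in m); z points along the fingers, y is the line along which they close (so a half turn about z gives the same grasp; the last joint's range is limited). The gripper opens to 85 mm and grips with 20 to 120 N. Pads are 22 mm wide; open, the fingers measure 114 mm over their backs; the gripper's body (76 mm by 85 mm) begins 54 mm behind the grasp point. The pads swing forward as they close: fully open they stand 13 mm farther back than shut.
Start: joints at [-1.387, 0.326, -0.193, 1.052, 0, 1.437], TCP at [0.172, -0.522, 0.231] pointing down, gripper open.
Joint ranges: [-2.65, 2.65], [-0.97, 1.79], [-1.3, 1.35], [-1.93, 2.1], [-1.47, 1.37], [-3.14, 3.14]. Speed limits (rad/s): [2.57, 2.57, 3.14, 3.14, 3.14, 3.14].

INTERFACE

Orientations are given as a unit quaternion [w, x, y, z].
In Python, from cell import bot gives the robot as it stands. Calls block until the motion is done:
- bot.move_pose(position, orientation): joint-space move of the TCP to a pose.
- bot.move_linear(position, speed=0.15, rotation=None, until_force=None): straight line of the TCP; rotation=None keeps the orientation; speed is the mean speed in m/s. With until_force (N) it stops when the force on the tool has changed by that much, and returns True; else False.
- bot.goto_joints(angles): joint-space move.
- bot.set_gripper(opening, grasp_force=None): opening from 0.0 (shut) to 1.0 (fully open); grasp_force is the grip in N (None keeps the last); returns when the fingers have stopped.
- bot.wait(seconds).
- bot.solve_ik(position, orientation): joint angles nearest the present ones, or None.
- bot.camera(name): name is "scene" or "top" or "wrist"; returns the picture (480x640x3 uint8, red, green, blue); there is no depth.
- bot.calibration(name): a dict with "mtx" (3x3 intrinsics, pixels), "extrinsics" (4x4, takes a point from world to camera coordinates); the wrist camera has in their place "hand_eye" (4x4, takes a point from camera to tool coordinates, whose origin is the TCP and whose axes are the flange's). Camera axes: x right, y down, z forward; pixel columns grow to the right and rows downward; lengths in m; the calibration is good to about 2 mm. A picture is of the moment at which its call begins: read the wrist's pose just before it. calibration takes no time and is no camera call.
A pose or a line that the arm cannot do raises bot.PlanningError and nothing moves.
- bot.close_job(): hands the job in; it is judged then, once.
Trained networks look in the newest picture that a camera, given by its name, has taken for a name from the list of things; names that differ only in an ending like _2 or _b are one class to them, and where a whole thing is asked for, a point or a joint stands for the part that bears it (a point fixed in the world has none). Each returns a list of dicts, best first, with "confidence" (0 to 1); they miss things now and then, are a little off and sometimes report something else, mostly with a low value. They report only what shows in the picture. A call takes as long as a camera call. They do not tell look-alikes from the thing itself.
- bot.search_frame(camera, thing): "bbox" ([left, top, width, height] in pixels, round what is visible of it).
Readings, each from a call of its own:
- bot.read_clock(): time.
- bot.read_joint_positions(): joint angles.
- bot.read_joint_vel(): joint speeds.
- bot.read_joint_efforts(): joint torques, N m.
- bot.read_position(): TCP position.
- bot.read_tool_rot(): TCP orientation.
- bot.read_ft_force(): force on the tool from outside, world axes, zero at the start.
- bot.read_moment(): the same for the moment, N m.
- bot.read_gripper_width(): opening from 0.0 (shut) to 1.0 (fully open).
- bot.read_finger_force(): force on a finger pad.
Only numpy, scipy, OpenCV 4.12 (cv2) and the standard library are available. Lean on these libraries where they do the work, as an engineer would, in place of code of your own. Each camera call takes 0.05 s, during which the arm holds its last target. There are 200 camera calls.

TASK

The single gas ring has been washed and has to go back together. Set the aluminium burner crown, spigot down, into the burner cup and turn it under light pressure, without forcing it, until its four tongues drop into the cup's four notches and it sits fully home; then lay the dark round cap on the crown so that it drops into the recess and lies flat. Leave the tin and the tape roll where they are.

Things in the scene. Friction and masses are not known exactly. Their poses are not given: they have to be found in the camera images.
- gas_ring: Round steel gas ring, fixed: drip dish 164 mm across, edge 28 mm high, floor 17 mm high. Origin at its centre on the table, z up; -x is its front, with a black knob reaching 111 mm out; a brass stub at the back reaches 108 mm out. In the middle stands the aluminium burner cup: outside diameter 50 mm, rim 50 mm above the table.
- burner_rim (a point): Centre of the burner cup's mouth, level with its rim; axes as the gas ring's. The rim has four equal notches 90 degrees apart, about 8.4 mm wide at the bore and 11.5 mm deep. The cup may be screwed into the dish at any angle: which way its notches face differs each time and no pose shows it, so it must be felt or seen. The cup does not turn under load.
- cup_floor (a point): Centre of the floor of the cup's bore: 18.5 mm below the rim, bore 40 mm in diameter. The crown's spigot has 2 mm play in it all round. With its tongues on the rim the crown's spigot is 6 mm in the bore and the crown is 8 mm too high; with the tongues within about 0.06 rad of the notches it can drop until its head rests on the rim.
- crown_centre (a point): Centre of the head of the loose aluminium burner crown (0.12 kg): a round head 54 mm in diameter, 16 mm high, with flame ports round it and a recess in its top, 37 mm in diameter, 6 mm deep. 8 mm below the crown's top, 22 mm above the foot of the spigot on which it stands, z up. Fully home, this point is 8 mm above the cup's rim.
- crown_foot (a point): Centre of the underside of the crown's spigot, 22 mm below crown_centre, same axes. Spigot 36 mm in diameter, 14 mm long. Four tongues, 6 mm wide, 90 degrees apart, one along this point's -x axis, stick 5.5 mm out of the spigot and reach 8 mm down from the head. There are no flame ports above the tongues.
- cap_centre (a point): Centre of the disc of the loose dark enamelled cap (0.12 kg): a round disc 60 mm in diameter, 7 mm thick, on a boss 33 mm in diameter, 5 mm high, on which it stands. 8.5 mm above the boss's underside, z up. In place, the boss is in the crown's recess, the disc flat on the crown's top, and this point 19.5 mm above the cup's rim.
- tape_roll: Bystander: roll of tape 91 mm in diameter, 25 mm high, lying flat; origin at the centre of its underside.
- tin_a: Bystander: tin 76 mm in diameter, 58 mm high; origin at the centre of its underside.
Mind the look-alikes: they are no part of the job. What is shaped like the part that bears cap_centre but green or pink is not meant.

How it is judged:
By the outcome, as a careful person would: the job done as asked, in the order asked, and still so for the second after the job is handed in, with the robot touching nothing.
It also fails if it takes over 64 s, if anything falls off the work surface, if the arm or the gripper's body presses on something with over 40 N, if the wrist force passes 120 N, or if a joint passes its speed limit or range.

## Working session

There is one attempt and no reset: what is moved stays moved. The work goes in short steps, each a Python script; the robot and the scene stay as the last script left them, time stands still between calls to the robot, and variables do not carry over. Pictures are saved under pics/ and viewed, at most 10 in all, crops included, and the job is handed in when it is done.

```bash
mkdir -p pics; ls
python3 - <<'E'
from cell import bot
import cv2,numpy as np
ims=[]
for c in("scene","top"):
    im=bot.camera(c); cv2.imwrite(f"pics/{c}0.png",im[:,:,::-1]); 
    for t in("gas_ring","crown_centre","cap_centre","tape_roll","tin_a"):
        print(c,t,[(np.round(d["bbox"]).tolist(),round(d["confidence"],2)) for d in bot.search_frame(c,t)][:5])
    k=bot.calibration(c); print(k["mtx"].tolist(),np.round(k["extrinsics"],4).tolist())
print(bot.calibration("wrist"),bot.read_tool_rot(),bot.read_clock())
E
```

```text
pics
scene gas_ring []
scene crown_centre [([239.0, 262.0, 23.0, 22.0], 0.83), ([358.0, 239.0, 34.0, 35.0], 0.36)]
scene cap_centre [([367.0, 203.0, 18.0, 12.0], 0.5), ([429.0, 197.0, 21.0, 13.0], 0.49), ([360.0, 236.0, 31.0, 38.0], 0.17)]
scene tape_roll [([168.0, 316.0, 45.0, 26.0], 0.97)]
scene tin_a [([397.0, 204.0, 33.0, 34.0], 0.68)]
[[499.98808374848284, 0.0, 326.048533199538], [0.0, 499.98808374848284, 232.7034804187449], [0.0, 0.0, 1.0]] [[-0.6945, -0.7195, 0.0066, 0.1397], [-0.4831, 0.4595, -0.7453, 0.3802], [0.5332, -0.5207, -0.6668, 0.8878], [0.0, 0.0, 0.0, 1.0]]
top gas_ring [([294.0, 210.0, 74.0, 92.0], 0.89)]
top crown_centre [([230.0, 186.0, 22.0, 26.0], 0.76), ([291.0, 211.0, 77.0, 93.0], 0.42)]
top cap_centre [([481.0, 248.0, 28.0, 26.0], 0.91), ([461.0, 195.0, 26.0, 29.0], 0.71), ([409.0, 204.0, 26.0, 22.0], 0.59)]
top tape_roll [([134.0, 190.0, 48.0, 43.0], 0.59)]
top tin_a [([420.0, 246.0, 39.0, 40.0], 0.96)]
[[447.52984416461464, 0.0, 324.08976064389316], [0.0, 447.52984416461464, 240.0028288460132], [0.0, 0.0, 1.0]] [[-0.0144, -0.9997, 0.0178, -0.2232], [-0.9971, 0.013, -0.0749, 0.4213], [0.0746, -0.0188, -0.997, 0.9521], [0.0, 0.0, 0.0, 1.0]]
{'mtx': array([[429.81241587,   0.        , 325.24300356],
       [  0.        , 429.81241587, 242.178634  ],
       [  0.        ,   0.        ,   1.        ]]), 'hand_eye': array([[ 1.20658624e-03, -9.63878210e-01, -2.66340646e-01,
         6.69124016e-02],
       [ 9.99998539e-01,  1.48551818e-03, -8.45812054e-04,
         2.43896483e-04],
       [ 1.21091368e-03, -2.66339237e-01,  9.63878594e-01,
        -1.42709049e-01],
       [ 0.00000000e+00,  0.00000000e+00,  0.00000000e+00,
         1.00000000e+00]])} [-2.00739641e-06  9.87403966e-01  1.58219495e-01 -8.47048891e-06] 0.6
```

Run:
```python
import cv2
t=cv2.imread("pics/top0.png")[160:320,110:530]
cv2.imwrite("pics/topcrop.png",cv2.resize(t,(798,304),interpolation=cv2.INTER_CUBIC))
```

```text
(no output)
```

View pics/topcrop.png

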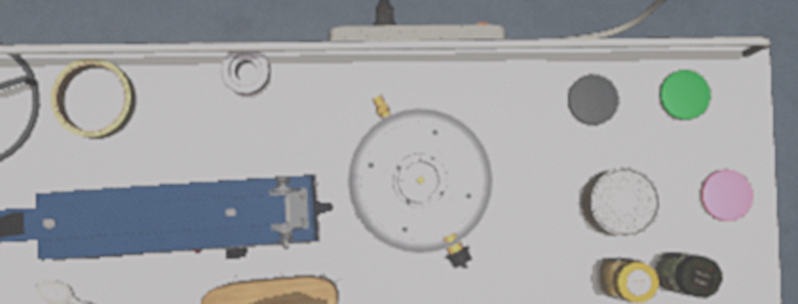

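View pics/scene0.png

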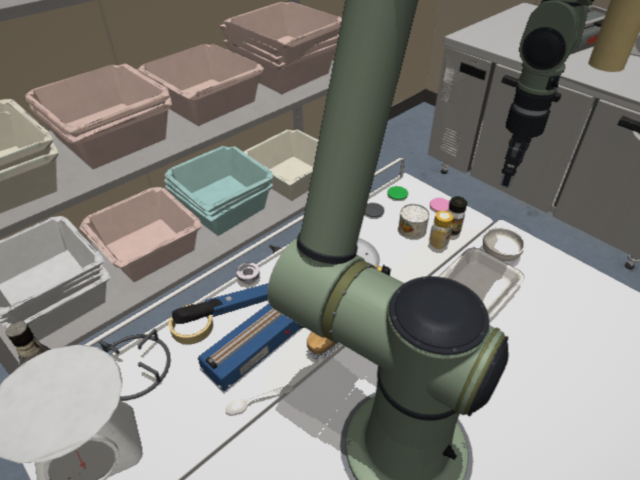

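The crown is the ringed disc at top-picture px (240,198). The cap could be any of these: dark disc (422,213), green (471,210), pink (493,262), or the black-lidded jar (475,305). The dark disc matches the description. Next I'll measure with the wrist camera from above each one.

```bash
cat > h.py <<'E'
from cell import bot
import cv2,numpy as np
from scipy.spatial.transform import Rotation as R
def quat(yaw):  # tool down, tool x along world yaw
    a=yaw/2; return np.array([0,np.cos(a),np.sin(a),0])
def rot(q): return R.from_quat(np.r_[q[1:],q[0]]).as_matrix()
def T_tool():
    T=np.eye(4); p=bot.read_position(); T[:3,:3]=rot(np.array(bot.read_tool_rot())); T[:3,3]=p; return T
def cam(name,T=None):
    k=bot.calibration(name)
    return k["mtx"],(T@k["hand_eye"] if name=="wrist" else np.linalg.inv(k["extrinsics"]))
def px2plane(uv,z,K,C):
    d=C[:3,:3]@np.linalg.solve(K,np.r_[uv,1.]); o=C[:3,3]; return o+d*(z-o[2])/d[2]
def shot(tag):
    T=T_tool(); im=bot.camera("wrist"); cv2.imwrite(f"pics/{tag}.png",im[:,:,::-1]); np.save(f"pics/{tag}.npy",T); return im,*cam("wrist",T)
def rectify(im,K,C,c,z,half=.05,n=500):
    # orthophoto of plane z: col -> +x world, row -> -y (x right, y up)
    s=np.array([[-1,-1],[1,-1],[1,1],[-1,1]])*half
    P=np.c_[s+np.array(c)[:2],np.full(4,z)]; W=np.linalg.inv(C)
    q=(W[:3,:3]@P.T+W[:3,3:]).T@K.T; q=q[:,:2]/q[:,2:]
    d=np.float32([[0,n],[n,n],[n,0],[0,0]])
    return cv2.warpPerspective(im,cv2.getPerspectiveTransform(np.float32(q),d),(n,n),flags=cv2.INTER_CUBIC)
E
python3 - <<'E'
from h import *
K,C=cam("top")
for n,uv,z in [("crown",(241,199),.03),("cap",(422,213),.012),("ring",(331,256),.028),("cup",(331,255),.05),("knob",(110+458/1.9,160+257/1.9),.02),("stub",(110+380/1.9,160+101/1.9),.02),("tin",(439,266),.058),("tape",(158,211),.02),("green",(471,210),.012),("rail",(260,187),.03)]:
    print(n,np.round(px2plane(uv,z,K,C),3))
p=px2plane((241,199),.03,K,C); 
print(bot.read_clock())
bot.move_pose([p[0],p[1],.14],quat(np.pi)); print(bot.read_clock(),bot.read_position())
im,K,C=shot("w_crown")
print(bot.search_frame("wrist","crown_centre")[:2])
cv2.imwrite("pics/w_crown_r.png",np.hstack([cv2.resize(im,(533,400))[:,:,::-1],cv2.resize(rectify(im,K,C,p,.03,.04),(266,266))[np.minimum(np.arange(400),265)][:,:,::-1]]))
E
```

```text
crown [ 0.508 -0.052  0.03 ]
cap [ 0.475 -0.445  0.012]
ring [ 0.383 -0.243  0.028]
cup [ 0.384 -0.242  0.05 ]
knob [ 0.298 -0.285  0.02 ]
stub [ 0.477 -0.199  0.02 ]
tin [ 0.358 -0.466  0.058]
tape [0.485 0.129 0.02 ]
green [ 0.481 -0.554  0.012]
rail [ 0.534 -0.092  0.03 ]
0.6
2.7 [ 0.50810826 -0.05231313  0.14015714]
[{'bbox': [292.7, 204.6, 87.3, 85.4], 'confidence': 0.72}]
```

View pics/w_crown_r.png

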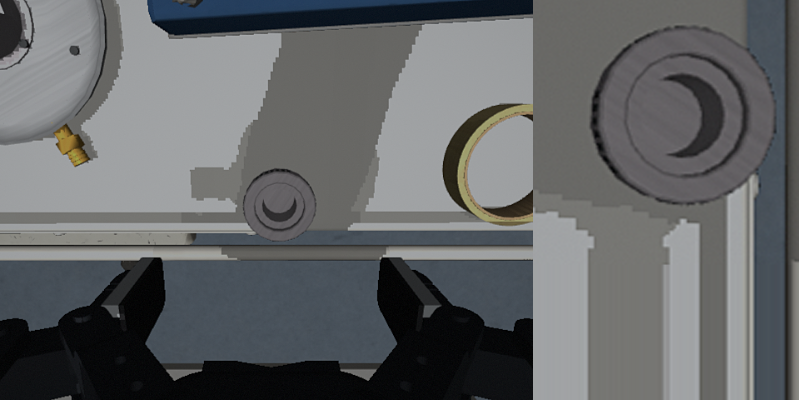

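The wrist view shows the crown at px (336,247), just in front of the rail. I'll look at the cup and cap from the same relative pose, then fit circles to all three.

```bash
cat >> h.py <<'E'
def circle(tag,c,z,r,half=.05,n=500):
    im=cv2.imread(f"pics/{tag}.png"); K,C=cam("wrist",np.load(f"pics/{tag}.npy")); s=2*half/n
    o=rectify(im,K,C,c,z,half,n); g=cv2.GaussianBlur(cv2.cvtColor(o,cv2.COLOR_BGR2GRAY),(0,0),2)
    h=cv2.HoughCircles(g,cv2.HOUGH_GRADIENT,1.0,20,param1=60,param2=15,minRadius=int((r-.0015)/s),maxRadius=int((r+.0015)/s))
    out=[] if h is None else [(round(c[0]-half+u*s,4),round(c[1]+half-v*s,4),round(q*s,4)) for u,v,q in h[0][:3]]
    return o,out
E
python3 - <<'E'
from h import *
for n,c,z in (("cup",(.384,-.242),.05),("cap",(.475,-.445),.012)):
    bot.move_pose([*c,z+.11],quat(np.pi)); shot("w_"+n); print(bot.search_frame("wrist",n if n=="cup" else "cap_centre")[:3] if n=="cap" else "")
print(bot.read_clock())
os=[]
for n,c,z,r in (("crown",(.513,-.047),.03,.027),("cup",(.384,-.242),.05,.025),("cap",(.475,-.445),.012,.03)):
    o,h=circle("w_"+n,c,z,r); print(n,h)
    if h:
        x,y,q=h[0]; cv2.circle(o,(int((x-c[0]+.05)*5000),int((c[1]+.05-y)*5000)),int(q*5000),(0,0,255),1)
    os.append(cv2.resize(o,(266,266)) if n!="cup" else o)
cv2.imwrite("pics/fit.png",np.hstack([np.vstack([os[0],os[2]])[:500],os[1]]))
E
```

```text
[{'bbox': [273.0, 195.9, 97.0, 92.8], 'confidence': 0.94}, {'bbox': [96.3, 205.1, 101.2, 89.7], 'confidence': 0.93}, {'bbox': [3.0, 0.0, 101.3, 106.5], 'confidence': 0.63}]
4.7583
crown [(np.float32(0.5135), np.float32(-0.0463), np.float32(0.0272)), (np.float32(0.5075), np.float32(-0.0529), np.float32(0.0276)), (np.float32(0.5111), np.float32(-0.0497), np.float32(0.0278))]
cup [(np.float32(0.3871), np.float32(-0.2429), np.float32(0.025)), (np.float32(0.3773), np.float32(-0.2407), np.float32(0.0239)), (np.float32(0.3837), np.float32(-0.2405), np.float32(0.0263))]
cap [(np.float32(0.4777), np.float32(-0.4461), np.float32(0.0295))]
```

View pics/fit.png

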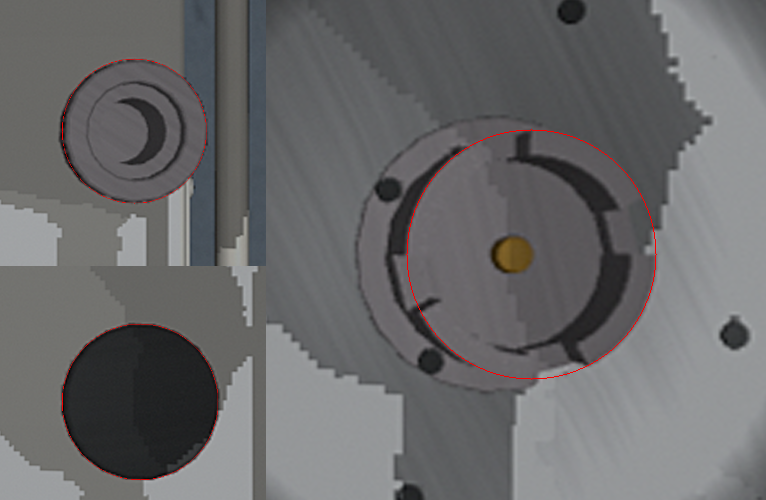

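Crown and cap fits match well, and the dark cap is the right one. The cup fit isn't clear yet, so I'll zoom in.

Run:
```python
from h import *
im=cv2.imread("pics/w_cup.png"); K,C=cam("wrist",np.load("pics/w_cup.npy"))
print(C[:3,3])
o=rectify(im,K,C,(.386,-.243),.05,.036,600)
o=cv2.convertScaleAbs(o,alpha=1.5)
for i in range(0,600,100): cv2.putText(o,str(i),(i,12),0,.4,(0,255,255),1); cv2.putText(o,str(i),(0,i+12),0,.4,(0,255,255),1)
cv2.imwrite("pics/cupz.png",o)
```

```text
[ 0.31666864 -0.24218501  0.30271039]
```

View pics/cupz.png

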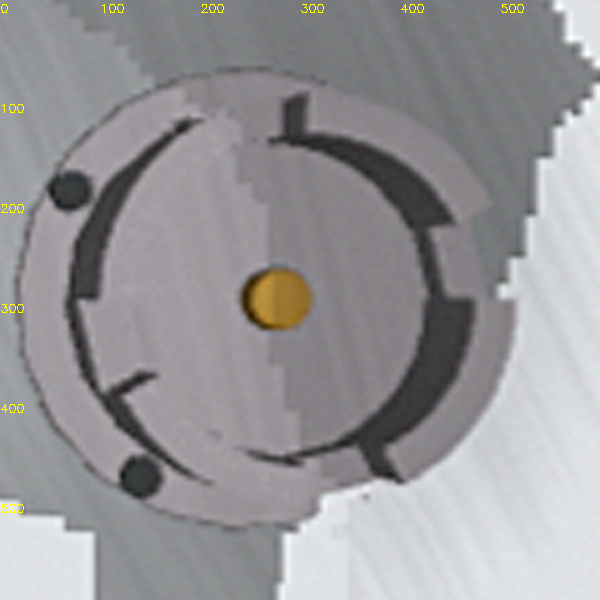

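The cup centre is about (0.387, -0.243), and the notches face about 13° from world x (mod 90°). Now I'll pick up the crown.

Run:
```python
from h import *
q=quat(np.pi); x,y=.5135,-.0463
bot.set_gripper(1.0,40)
bot.move_pose([x,y,.09],q)
print(bot.move_linear([x,y,.003],speed=.1,until_force=12),bot.read_position())
bot.set_gripper(0.0,40); print(bot.read_gripper_width(),bot.read_finger_force(),bot.read_position(),bot.read_ft_force())
bot.move_linear([x,y,.12],speed=.15); print(bot.read_gripper_width(),bot.read_ft_force())
bot.move_pose([.387,-.243,.075],quat(np.pi-.8)); print(bot.read_clock(),bot.read_position(),bot.read_gripper_width())
im=bot.camera("scene"); cv2.imwrite("pics/s1.png",im[:,:,::-1]); im=bot.camera("wrist");cv2.imwrite("pics/w1.png",cv2.resize(im[:,:,::-1],(533,400)))
```

```text
False [ 0.5140131  -0.04649366  0.00345237]
0.6165681402267821 41.52033501653932 [ 0.51403112 -0.04635518  0.00383176] [-0.51221252 -0.10217617  5.18781521]
0.616083355426972 [ 0.60496125 -0.0983016  -1.64981525]
9.7667 [ 0.38741812 -0.24255422  0.07488065] 0.6179651773179891
```

View pics/w1.png

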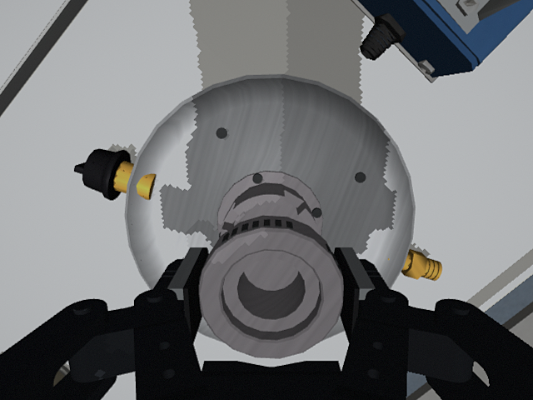

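The crown is held level, and the ports show on the camera side at about (225–290, 225) in the half-size view. I'll zoom in to read the tongue gap.

Run:
```python
from h import *
T=T_tool(); im=bot.camera("wrist"); cv2.imwrite("pics/w2.png",im[:,:,::-1]); np.save("pics/w2.npy",T)
c=im[190:370,220:430,::-1]; cv2.imwrite("pics/w2c.png",cv2.resize(c,None,fx=3.3,fy=3.3,interpolation=cv2.INTER_CUBIC))
# project head top/bottom circles points at tool-frame angles
K,C=cam("wrist",T); W=np.linalg.inv(C)
for z in(.027+.0,.011):
  for a in range(-60,61,15):
    t=np.radians(a); p=np.array([.027*np.cos(t),.027*np.sin(t),-z,1]); p=T@p; q=K@(W@p)[:3]; q=(q[:2]/q[2]-[220,190])*3.3; print(z,a,q.round(),end=' ')
```

```text
0.027 -60 [ 88. 411.] 0.027 -45 [134. 352.] 0.027 -30 [196. 306.] 0.027 -15 [271. 277.] 0.027 0 [352. 267.] 0.027 15 [433. 277.] 0.027 30 [507. 307.] 0.027 45 [569. 353.] 0.027 60 [615. 411.] 0.011 -60 [116. 342.] 0.011 -45 [157. 289.] 0.011 -30 [213. 248.] 0.011 -15 [279. 222.] 0.011 0 [351. 213.] 0.011 15 [423. 222.] 0.011 30 [489. 248.] 0.011 45 [545. 290.] 0.011 60 [586. 343.]
```

View pics/w2c.png

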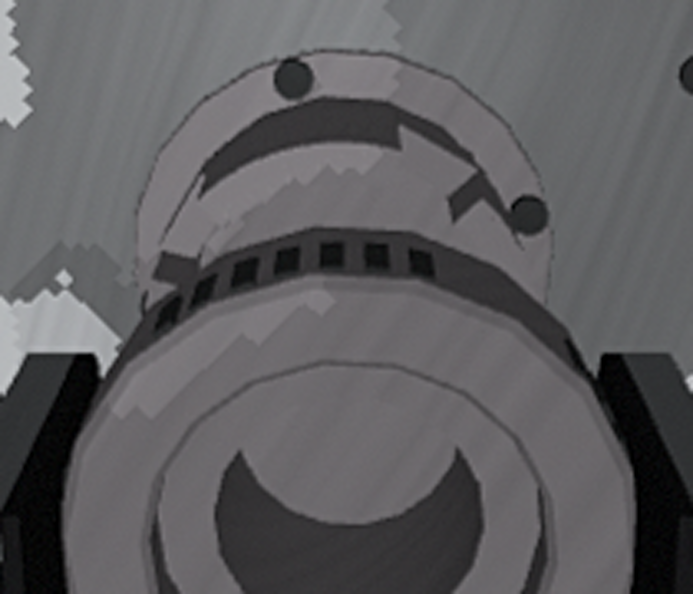

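The tongue gap sits at about 32° in the tool frame, which is about 12.4° in the world (mod 90°). That is almost exactly the notch angle, so I'll lower gently here.

Run:
```python
from h import *
f0=np.array(bot.read_ft_force())
print(bot.move_linear([.387,-.243,.055],speed=.06,until_force=5),bot.read_position())
print(bot.move_linear([.387,-.243,.0385],speed=.02,until_force=5),bot.read_position(),np.array(bot.read_ft_force())-f0,bot.read_moment(),bot.read_clock(),bot.read_gripper_width())
T=T_tool(); im=bot.camera("wrist"); cv2.imwrite("pics/w3.png",im[:,:,::-1])
```

```text
False [ 0.38664542 -0.24258056  0.05446057]
True [ 0.38673811 -0.24272297  0.03979906] [-1.38302821  0.18131601  7.09528523] [0.07897407 0.09534992 0.08102911] 11.125 0.6214835828211233
```

The crown stopped at TCP z = 0.0398 and was picked at 0.0038, so it is fully home. On the rim it would have stopped near 0.047. I'll release it, check from above, and fetch the cap.

Run:
```python
from h import *
q=quat(np.pi)
bot.set_gripper(0.85,40)
p=bot.read_position(); bot.move_linear([p[0],p[1],.10],speed=.15)
bot.move_pose([.387,-.243,.176],q); shot("w_home")
bot.move_pose([.4777,-.4461,.08],q)
print(bot.read_clock(),bot.move_linear([.4777,-.4461,-.004],speed=.08,until_force=8),bot.read_position())
bot.set_gripper(0.0,40); print(bot.read_gripper_width(),bot.read_finger_force(),bot.read_ft_force(),bot.read_position())
bot.move_linear([.4777,-.4461,.1],speed=.15); print(bot.read_gripper_width(),bot.read_finger_force(),bot.read_clock())
im=bot.camera("wrist"); cv2.imwrite("pics/w4.png",im[:,:,::-1])
o,h=circle("w_home",(.387,-.243),.066,.027); print(h)
cv2.imwrite("pics/v4.png",np.hstack([cv2.resize(o,(400,400)),cv2.resize(im[:,:,::-1],(400,300))[np.minimum(np.arange(400),299)]]))
```

```text
13.8583 False [ 0.4780666  -0.44653824 -0.00336695]
0.6682137908925175 42.018361610826105 [-1.66667468  1.79205942  6.49651674] [ 0.47811664 -0.44657578 -0.00275897]
0.6673403670065556 42.81177795957774 16.1917
[(np.float32(0.3861), np.float32(-0.2431), np.float32(0.0274)), (np.float32(0.3785), np.float32(-0.2377), np.float32(0.0267))]
```

View pics/v4.png

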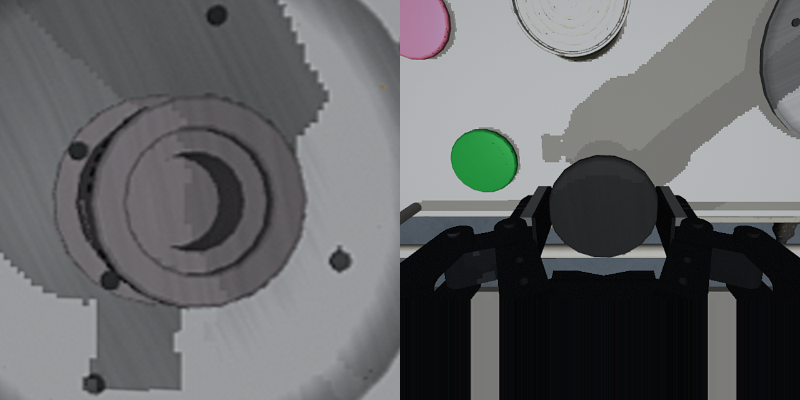

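The crown is seated level at (0.3861, -0.2431), and the dark cap is held level. Placing it now.

Run:
```python
from h import *
q=quat(np.pi); x,y=.3861,-.2431
bot.move_pose([x,y,.11],q)
bot.move_linear([x,y,.07],speed=.08,until_force=6)
print(bot.move_linear([x,y,.0565],speed=.02,until_force=4),bot.read_position(),bot.read_ft_force(),bot.read_clock())
```

```text
True [ 0.38611599 -0.24304009  0.0581721 ] [0.05490303 0.0441608  5.48497973] 18.375
```

The stop at 0.0582 matches the seated height exactly. Release, back off, and check.

Run:
```python
from h import *
bot.set_gripper(0.85,40)
bot.move_linear([.3861,-.2431,.13],speed=.12)
bot.move_pose([.3861,-.2431,.185],quat(np.pi)); im,K,C=shot("w_end")
o,h=circle("w_end",(.387,-.243),.073,.030); print(h)
bot.move_pose([.30,-.243,.12],quat(0.)) if bot.solve_ik([.30,-.243,.12],quat(0.)) is not None else None
im2=bot.camera("wrist"); print(bot.read_clock())
cv2.imwrite("pics/v5.png",np.hstack([cv2.resize(o,(360,360)),cv2.resize(im2[:,:,::-1],(440,330))[np.minimum(np.arange(360),329)]]))
```

```text
[(np.float32(0.3857), np.float32(-0.2431), np.float32(0.0295))]
22.3917
```

View pics/v5.png

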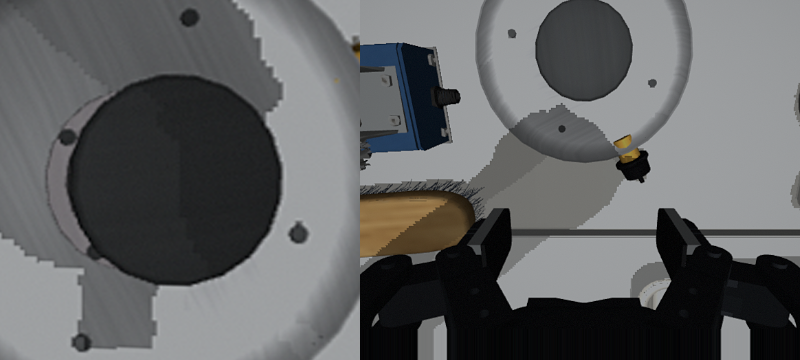

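The cap lies centred (0.4 mm off) and flat on the crown, with the arm clear of everything.

```bash
python3 -c "
from cell import bot
print(bot.close_job())"
```

```text
the job is handed in; nothing more can be done
None
```

The gas ring is back together and handed in at about 22 s: the crown is fully home in the cup's notches, going in at the first angle without turning, and the dark cap lies flat in its recess; the tin and tape roll were not touched.

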